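# Clamp a can in the crank vise

### The job

Fit the loose crank fully down onto the square shaft end of the can vise without ramming it, then wind it clockwise (seen from above) through full turns until the sealed can standing in the vise is held firmly between the jaws, stopping before it is crushed. Leave the crank seated on the shaft and the can upright in the vise, and do not disturb the other things on the table.

Things in the scene. Friction and masses are not known exactly. Their poses are not given: they have to be found in the camera images.
- vise: Grey can vise fixed to the table. Origin: on the vertical axis of the crank shaft, at table level. Its bed (110 wide, 18 high) runs along its +y from -47 to +243 mm. Round the shaft a gear box, 76 x 78, top at z = 83, with a cap of radius 24 up to z = 93. Next a moving jaw (80 wide, top at z = 75, face at y = 90 to 95 at first) that slides along +y to the can, 16 mm per clockwise turn
- shaft_top (a point): Centre of the top of the upright shaft end, 123 mm above the table, on the turning axis; its axes turn with the shaft, x and y square to the flats, z up. The end is 16 x 16 square; its top 4 mm are a cone (radius 8 to 5). A round shoulder (radius 18) lies 23 below this point: the hub rests on it when fully home. The crank fits in any of four quarter turns
- screw (a joint): Shaft angle, rad, grows clockwise seen from above; starts at 0 to 2. It turns stiffly and stays where left: 0.40 N m, about 6.5 N along the circle at the moving grip (3 N at rest) with the jaw free. Once the can is pinched, each 10 N of squeeze adds 0.025 N m (0.42 N at the grip). Firm is 50 to 130 N: 2 to 5.5 N more than running free, best 3.8 N more. Above 200 N the can is crushed
- can_place (a point): Point on the bed's top near where the can's axis comes to stand when clamped, at (0, 157, 18) mm of the vise. Beyond it is the vee jaw, bolted anywhere within +-6 mm along y, so the clamping point varies (1.3 to 2.5 turns on) and must be felt. The moving jaw's plate has a stiff rubber cushion (40 N/mm): from first pinch to firm takes only 0.08 to 0.2 turn more
- crank: Loose dark steel crank, 0.33 kg, standing on its hub. Origin: centre of the hub's underside; z up; arm along +x. Hub: 26 x 26 square block, 50 high, with a 17.5 square socket 26 deep from below. Arm: 14 wide, z = 34 to 42, out to the grip at x = 60; counterweight 20 wide to x = -32. To carry it pinch the hub across y, 38 above its underside. Home: origin 23 below shaft_top
- grip (a point): Middle of the crank's black grip: an upright round handle, 22 diameter, from z = 44 to 92 mm of the crank, 60 from the hub's axis; this point is 68 above the hub's underside. The grip spins freely on its pin, so fingers can hold it without turning while they lead it round the circle
- can: Sealed can, 71 diameter, 107 high, about 0.38 kg, standing on the vise's bed (18 above the table) between the jaws, some mm short of the vee jaw. Origin: centre of its underside, z up
- oil_can: Bystander: small oil can with bent spout, 152 tall mm. Origin: centre of its underside
- seam_gauge: Bystander: seam micrometer lying flat mm. Origin: centre of its underside
- sealed_can_b: Bystander: second sealed can, 71 x 107, standing on the table outside the vise mm. Origin: centre of its underside
- lid_stack: Bystander: stack of can lids, 73 x 86 mm. Origin: centre of its underside
- spanner: Bystander: flat spanner, 6 thick mm. Origin: centre of its underside
- tape_roll: Bystander: roll of tape, 68 x 24 mm. Origin: centre of its underside
Not all that is in view belongs to the job. Leave any yellow look-alike of the crank alone.

How it is judged (in metres and radians):
On the way, in this order (a step that is already met when the one before it is completed fails the run):
1. the crank is fully home on the square shaft (z of crank in the frame of shaft_top below -0.02 m and horizontal distance between crank and shaft_top below 0.003 m and angle between crank's own z axis and vertical below 0.08 rad), for 0.2 s.
2. with the crank seated, the can is squeezed by the jaw with more than 50 N (all of step 1 and contact force between can and vise above 50 N), for 0.2 s.
At the end, for the whole second after the job is handed in: the crank sits fully home on the square shaft (within 3 mm of the shoulder, centred within 3 mm, tilted under 0.08 rad) and at rest; the can is upright (within 0.06 rad), still down on the vise's bed (within 6 mm) and squeezed with 50 to 130 N (all of step 2 and contact force between can and vise below 130 N and angle between can's own z axis and vertical below 0.06 rad and z of can in the frame of vise below 0.024 m and linear speed of each of crank, can below 0.02 m/s); the robot touches nothing.
It fails at once if the can is crushed: squeezed with more than 200 N (contact force between can and vise above 200 N).
It fails at once if the crank is rammed: pressed on the vise with more than 30 N before it is down on the shaft (contact force between crank and vise above 30 N and z of crank in the frame of shaft_top above -0.019 m).
It fails at once if a bystander is moved by more than 30 mm (distance of any of oil_can, seam_gauge, sealed_can_b, lid_stack, spanner, tape_roll from where it was at the start of the episode above 0.03 m).
It also fails if it takes over 72 s, if anything falls off the work surface, if the arm or the gripper's body presses on something with over 40 N, if the wrist force passes 120 N, or if a joint passes its speed limit or range.

### The arm

A 6-joint arm with a two-finger parallel gripper is mounted at the origin on the work surface; the furniture and walls round the work are solid. World frame = base frame: x ahead of the robot, y to its left, z up, the work surface at z = 0. Lengths are in mm, angles in degrees, forces in N, time in s.
With the tool pointing down it reaches from about 325 to 925 mm from the base axis. Payload 3.1 kg.
Tool frame: the origin (TCP) lies at the very end of the fingers, on their centre line; the grasp point (between the pads) lies grasp_offset behind it (grasp_offset is the distance from the TCP to the grasp point, in mm); z points along the fingers, y is the line along which they close (so a half turn about z gives the same grasp; the last joint's range is limited). The gripper opens to 85 mm and grips with 20 to 120 N. Pads are 22 mm wide; open, the fingers measure 114 mm over their backs; the gripper's body (76 mm by 85 mm) begins 54 mm behind the grasp point. The pads swing forward as they close: fully open they stand 13 mm farther back than shut.
Start: joints at [58.545, 12.427, 92.441, -0, 75.132, -6.429], TCP at [264.385, 566.339, 231.3] pointing down, gripper open.
Joint ranges: [-157.48, 157.48], [-44.54, 120.13], [17.64, 146.25], [-64.5, 244.5], [7.68, 150.69], [-147.95, 147.95]. Speed limits (degrees/s): [159.86, 159.86, 180, 180, 180, 180].

### API

Orientations are given as [roll, pitch, yaw] about the fixed x, y, z axes, in that order (R = Rz(yaw) Ry(pitch) Rx(roll)).
In Python, from station import * gives the robot as it stands. Calls block until the motion is done:
- goto(position, orientation): joint-space move of the TCP to a pose.
- move_l(position, attitude=None, speed=150): straight line of the TCP; attitude=None keeps the orientation; speed is the mean speed in mm/s.
- move_j(angles): joint-space move.
- grip(opening, squeeze=None): finger opening in mm; squeeze is the grip in N (None keeps the last); returns when the fingers have stopped.
- wait(seconds).
- solve_ik(position, orientation): joint angles nearest the present ones, or None.
- get_obs(): the state.
- get_image(name): name is "side" or "top"; returns the picture (420x560x3 uint8, red, green, blue); there is no depth.
- get_calibration(name): a dict with "fx", "fy", "cx", "cy" (pixels), "R" (3x3) and "t" (3): a world point X has camera coordinates R X + t. Camera axes: x right, y down, z forward; pixel columns grow to the right and rows downward; lengths in mm; the calibration is good to about 2 mm. A picture is of the moment at which its call begins. get_calibration takes no time and is no camera call.
A pose or a line that the arm cannot do raises Unreachable and nothing moves.
- sign_off(): hands the job in; it is judged then, once.
Trained networks look in the newest picture that a camera, given by its name, has taken for a name from the list of things; names that differ only in an ending like _2 or _b are one class to them, and where a whole thing is asked for, a point or a joint stands for the part that bears it (a point fixed in the world has none). Each returns a list of dicts, best first, with "score" (0 to 1); they miss things now and then, are a little off and sometimes report something else, mostly with a low value. They report only what shows in the picture. A call takes as long as a camera call. They do not tell look-alikes from the thing itself.
- spot_in(name, camera): "extent" ([centre column, centre row, width, height] in pixels, round what is visible of it).
- regions_of(name, camera): "region" (420x560 bool, what is visible of it) and "extent" ([centre column, centre row, width, height] in pixels, round what is visible of it).
The state is a dict: "t": time; "joint_pos": joint angles; "qvel": joint speeds; "effort": joint torques, N m; "tcp_pos": TCP position; "ee_rot": TCP orientation; "wrist_force": force on the tool from outside, world axes, zero at the start; "moment": the same for the moment, N m; "grip_width": finger opening in mm; "grip_force": force on a finger pad.
Only numpy, scipy, OpenCV 4.12 (cv2) and the standard library are available. Lean on these libraries where they do the work, as an engineer would, in place of code of your own. Each camera call takes 0.05 s, during which the arm holds its last target. There are 200 camera calls.

## Working session

There is one attempt and no reset: what is moved stays moved. The work goes in short steps, each a Python script; the robot and the scene stay as the last script left them, time stands still between calls to the robot, and variables do not carry over. Pictures are saved under pics/ and viewed, at most 10 in all, crops included, and the job is handed in when it is done.

```bash
mkdir -p pics; ls; python3 - <<'E'
from station import *
import cv2,numpy as np
o=get_obs();print({k:(np.round(v,2).tolist() if not isinstance(v,(int,float)) else v) for k,v in o.items()})
try: print(grasp_offset)
except Exception as e: print(e)
for c in("top","side"):
    im=get_image(c);cv2.imwrite(f"pics/{c}0.png",im[:,:,::-1])
    k=get_calibration(c);print(c,k["fx"],k["cx"],k["cy"],np.round(k["R"],3).tolist(),np.round(k["t"],1).tolist(),(-np.array(k["R"]).T@k["t"]).round())
    for n in("crank","grip","vise","shaft_top","can","oil_can","lid_stack","spanner","tape_roll","seam_gauge"):
        try: print(n,[(round(d["score"],2),np.round(d["extent"]).tolist()) for d in spot_in(n,c)[:4]])
        except Exception as e: print(n,e)
E
```

```text
pics
{'t': 0.0, 'joint_pos': [58.55, 12.48, 92.53, -0.0, 75.13, -6.43], 'qvel': [-0.01, 0.01, 0.04, -0.01, 0.02, 0.04], 'effort': [-0.0, -39.68, -30.39, -0.0, 0.01, 0.0], 'tcp_pos': [263.94, 565.63, 229.96], 'ee_rot': [-179.86, -0.01, 154.97], 'wrist_force': [-0.49, 0.26, -0.23], 'moment': [-0.02, 0.02, -0.0], 'grip_force': 0.0, 'grip_width': 84.98911781318607}
18.700000000000003
top 440.03754069426594 280.0215928091878 217.5233975704615 [[0.013, -1.0, -0.003], [-0.989, -0.012, -0.149], [0.149, 0.005, -0.989]] [-28.1, 544.1, 1596.9] [ 301.  -29. 1660.]
crank [(0.63, [358.0, 218.0, 10.0, 26.0]), (0.46, [380.0, 256.0, 24.0, 27.0])]
grip [(0.71, [358.0, 215.0, 8.0, 32.0]), (0.66, [377.0, 256.0, 19.0, 20.0]), (0.19, [270.0, 208.0, 78.0, 36.0])]
vise [(0.79, [268.0, 206.0, 79.0, 31.0])]
shaft_top []
can [(0.69, [256.0, 204.0, 23.0, 22.0]), (0.55, [391.0, 180.0, 29.0, 20.0])]
oil_can [(0.85, [159.0, 239.0, 18.0, 18.0])]
lid_stack [(0.67, [349.0, 178.0, 24.0, 20.0]), (0.63, [270.0, 206.0, 80.0, 33.0])]
spanner []
tape_roll [(0.69, [408.0, 209.0, 20.0, 19.0])]
seam_gauge [(0.48, [191.0, 266.0, 42.0, 15.0])]
side 398.2945726670718 275.1619889509421 207.8366946992304 [[0.949, -0.313, 0.019], [-0.112, -0.396, -0.912], [0.293, 0.863, -0.411]] [-522.9, 152.6, 1071.8] [  199. -1029.   589.]
crank [(0.66, [265.0, 311.0, 40.0, 34.0]), (0.58, [313.0, 278.0, 40.0, 44.0])]
grip [(0.83, [268.0, 311.0, 38.0, 31.0]), (0.75, [316.0, 277.0, 36.0, 49.0])]
vise [(0.86, [290.0, 233.0, 65.0, 53.0])]
shaft_top [(0.55, [301.0, 215.0, 8.0, 12.0])]
can [(0.85, [283.0, 204.0, 23.0, 35.0])]
oil_can [(0.69, [221.0, 182.0, 21.0, 24.0])]
lid_stack [(0.85, [364.0, 264.0, 23.0, 45.0]), (0.55, [315.0, 279.0, 36.0, 47.0])]
spanner [(0.81, [235.0, 269.0, 31.0, 26.0]), (0.72, [363.0, 264.0, 27.0, 43.0])]
tape_roll [(0.95, [371.0, 345.0, 33.0, 34.0]), (0.26, [396.0, 293.0, 42.0, 64.0])]
seam_gauge [(0.45, [200.0, 201.0, 21.0, 23.0])]
```

```bash
python3 - <<'E'
import cv2
a=cv2.imread("pics/top0.png")[160:290,200:420];cv2.imwrite("pics/t0c.png",cv2.resize(a,None,fx=3.6,fy=3.6,interpolation=cv2.INTER_CUBIC))
a=cv2.imread("pics/side0.png")[175:345,190:400];cv2.imwrite("pics/s0c.png",cv2.resize(a,None,fx=3.5,fy=3.5,interpolation=cv2.INTER_CUBIC))
E
```

```text
(no output)
```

View pics/t0c.png

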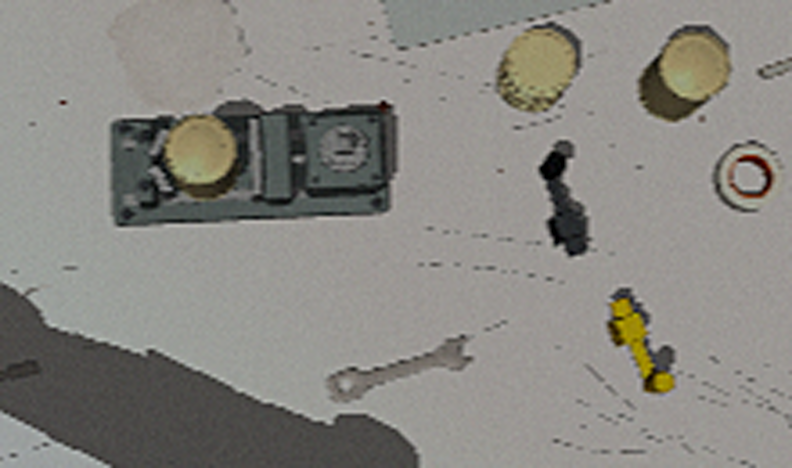

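View pics/s0c.png

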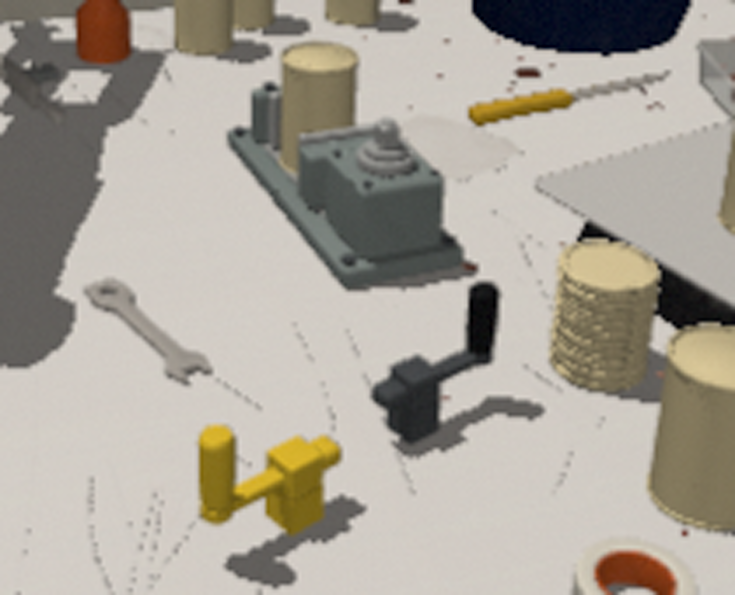

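Top view: the vise is at about (268,206) with its shaft end on the right at about (296,201). The dark crank has its hub near (358,224) and its grip near (353,205). The yellow look-alike is at (378,255). The side view agrees, with the dark crank's hub at about (308,288) and the shaft tip at (300,210).

```bash
cat > h.py <<'E'
from station import *
import numpy as np, cv2
from scipy.optimize import minimize, least_squares
from scipy.spatial.transform import Rotation as Ro
S=6
K={c:get_calibration(c) for c in("top","side")}
def proj(c,P):
    k=K[c];q=np.asarray(P,float)@np.array(k["R"]).T+k["t"]
    return np.c_[k["fx"]*q[:,0]/q[:,2]+k["cx"],k["fy"]*q[:,1]/q[:,2]+k["cy"]]
def box(x0,x1,y0,y1,z0,z1): return np.array([[x,y,z] for x in(x0,x1) for y in(y0,y1) for z in(z0,z1)],float)
def cyl(x,y,r,z0,z1): a=np.arange(0,2*np.pi,.3);return np.array([[x+r*np.cos(t),y+r*np.sin(t),z] for t in a for z in(z0,z1)])
CR=[box(-13,13,-13,13,0,50),box(10,60,-7,7,34,42),box(-32,-10,-10,10,34,42),cyl(60,0,11,44,92),cyl(60,0,7,34,44)]
VI=[box(-55,55,-47,243,0,18),box(-38,38,-39,39,18,83),cyl(0,0,24,83,93),cyl(0,0,18,93,100),cyl(0,0,8,100,123)]
def place(parts,x,y,yaw,z=0):
    R=Ro.from_euler("z",yaw).as_matrix();return [p@R.T+[x,y,z] for p in parts]
def render(c,parts,roi):
    x0,y0,x1,y1=roi;m=np.zeros(((y1-y0)*S,(x1-x0)*S),np.uint8)
    for p in parts:
        u=(proj(c,p)+.5-[x0,y0])*S
        cv2.fillConvexPoly(m,cv2.convexHull(np.round(u).astype(np.int32)),255)
    return cv2.resize(m,(x1-x0,y1-y0),interpolation=cv2.INTER_AREA)/255.
def ray(c,uv,z):
    k=K[c];R=np.array(k["R"]);C=-R.T@k["t"];d=R.T@[(uv[0]-k["cx"])/k["fx"],(uv[1]-k["cy"])/k["fy"],1]
    return C+d*(z-C[2])/d[2]
def fitcrank(masks,rois,p0,z=0):
    def cost(p): return sum(np.abs(render(c,place(CR,p[0],p[1],p[2]/50,z),rois[c])-masks[c]).sum() for c in masks)
    best=None
    for dy in(-.3,0,.3):
        s=np.array([p0[0],p0[1],(p0[2]+dy)*50.])
        r=minimize(cost,s,method="Nelder-Mead",options=dict(initial_simplex=np.vstack([s]+[s+6*np.eye(3)[i] for i in range(3)]),xatol=.05,fatol=.05))
        if best is None or r.fun<best.fun:best=r
    return best.x[0],best.x[1],best.x[2]/50,best.fun
E
python3 - <<'E'
from h import *
rois=dict(top=(340,190,375,240),side=(290,245,340,310))
masks={};nm={}
for c in rois:
    im=cv2.imread(f"pics/{c}0.png").astype(float);x0,y0,x1,y1=rois[c];g=im.max(2)[y0:y1,x0:x1]
    rs=regions_of("crank",c); u=proj(c,[[0,0,0]])
    for r in rs: print(c,r["score"],np.round(r["extent"]))
    r=[r for r in rs if x0<r["extent"][0]<x1 and y0<r["extent"][1]<y1][0]["region"][y0:y1,x0:x1]
    print("bg",np.median(g),"mask pct",np.percentile(g[r],[5,25,50,75,95]))
    nm[c]=r.astype(float); masks[c]=(g<75).astype(float);print(nm[c].sum(),masks[c].sum())
h=ray("top",(358,224),40);gp=ray("top",(353.5,205.5),70);print(h,gp)
p0=(h[0],h[1],np.arctan2(gp[1]-h[1],gp[0]-h[0]))
for m in(nm,masks):
    f=fitcrank(m,rois,p0);print("both",np.round(f,3))
    for c in m: print(c,np.round(fitcrank({c:m[c]},rois,f[:3]),3))
# vise keypoints
kp=[]
print("shaft via top",ray("top",(295.8,200.8),123),"side",ray("side",(299.7,210),121))
for c in("top","side"):
    rs=regions_of("vise",c); r=rs[0]; cv2.imwrite(f"pics/vm_{c}.png",r["region"].astype(np.uint8)*255); print(r["score"],r["extent"])
for c,(x0,y0,x1,y1),s in(("top",(228,186,312,227),9),("side",(250,185,330,260),8)):
    im=cv2.imread(f"pics/{c}0.png")[y0:y1,x0:x1];cv2.imwrite(f"pics/v_{c}.png",cv2.convertScaleAbs(cv2.resize(im,None,fx=s,fy=s,interpolation=cv2.INTER_CUBIC),alpha=1.5))
E
```

```text
top 0.74 [379. 257.  24.  27.]
top 0.58 [358. 218.  12.  28.]
top 0.32 [270. 206.  81.  33.]
bg 155.0 mask pct [ 0.  16.  40.  47.  65.4]
173.0 217.0
side 0.88 [315. 277.  36.  44.]
side 0.82 [264. 310.  37.  36.]
bg 207.0 mask pct [ 13.   37.   44.   72.  131.1]
599.0 596.0
[ 523.76451581 -311.07073438   40.        ] [ 587.90669195 -290.28804809   70.        ]
both [ 5.31002e+02 -3.09034e+02  3.29000e-01  1.04412e+02]
top [ 5.30273e+02 -3.10494e+02  3.34000e-01  3.26750e+01]
side [ 5.32188e+02 -3.07294e+02  3.33000e-01  6.47570e+01]
both [ 5.31577e+02 -3.10012e+02  3.47000e-01  2.74906e+02]
top [ 5.32308e+02 -3.09969e+02  3.21000e-01  4.32710e+01]
side [ 5.30990e+02 -3.10189e+02  3.66000e-01  2.25306e+02]
shaft via top [592.78973743 -76.94027531 123.        ] side [596.11189086 -77.17851033 121.        ]
0.6 [267.8, 204.8, 80.5, 31.5]
0.77 [290.1, 234.4, 65.1, 51.9]
```

View pics/v_top.png

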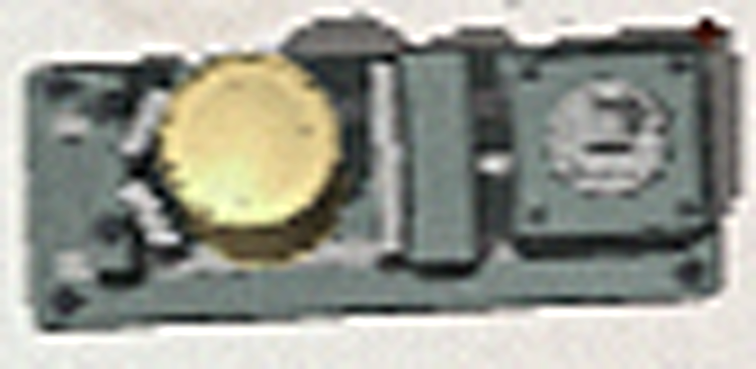

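View pics/v_side.png

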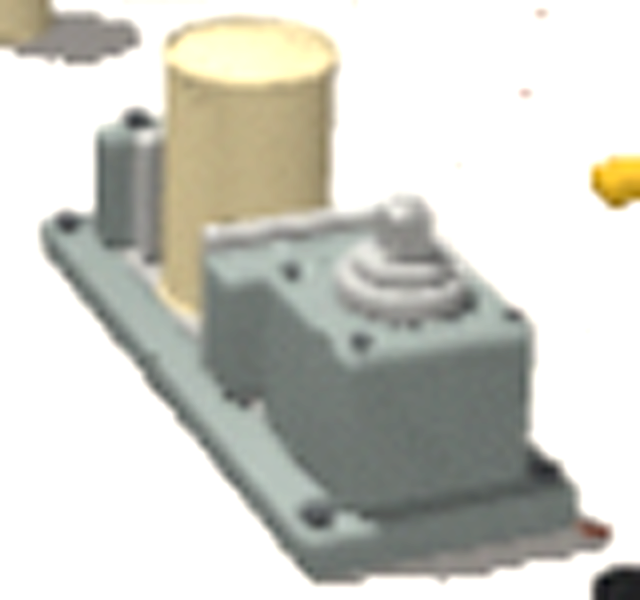

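Top zoom: the bed's corners, the gear box and its cap (centre about (606,137)) are clear. Side zoom: the shaft tip is at (407,202), the cap ring near (405,285), and the bed's front corner at (318,580). I'll fit the vise pose to these points.

```bash
python3 - <<'E'
from h import *
T=[(40,328,-55,243,0),(32,66,55,243,18),(718,300,-55,-47,0),(508,55,38,39,83),(700,50,38,-39,83),(520,240,-38,39,83),(703,235,-38,-39,83),(606,137,0,0,93)]
D=[(407,202,0,0,122),(405,285,0,0,93),(318,580,-55,-47,0),(572,487,55,-47,18),(578,518,55,-47,0),(43,228,-55,243,18),(528,322,38,-39,83)]
def un(l,s,o): a=np.array(l,float);return (a[:,:2]+.5)/s-.5+o,a[:,2:]
dat=dict(top=un(T,9,[228,186]),side=un(D,8,[250,185]))
def res(p,cs):
    return np.concatenate([(proj(c,place([dat[c][1]],*p[:2],p[2]/100)[0])-dat[c][0]).ravel() for c in cs])
for cs in(["top"],["side"],["top","side"]):
    r=least_squares(res,[592,-77,5],args=(cs,),loss="soft_l1",f_scale=.5);print(cs,np.round(r.x,2));print(np.round(r.fun.reshape(-1,2),1).tolist())
E
```

```text
['top'] [597.79 -76.09   4.98]
[[-0.6, 0.1], [-0.8, -0.1], [0.1, 0.4], [0.1, 0.0], [0.1, -0.2], [-0.4, -0.0], [0.7, -0.3], [0.4, 0.2]]
['side'] [599.26 -73.07   5.4 ]
[[-0.2, -0.8], [-0.4, -2.0], [-1.8, 0.3], [1.5, -0.0], [0.4, 1.5], [-0.3, -2.1], [2.0, 0.3]]
['top', 'side'] [598.03 -75.69   5.14]
[[-0.7, 0.1], [-0.9, -0.0], [0.1, 0.3], [-0.0, -0.0], [-0.0, -0.3], [-0.5, -0.1], [0.6, -0.4], [0.3, 0.1], [-0.3, -0.4], [-0.5, -1.6], [-2.0, 0.8], [1.5, 0.5], [0.3, 2.0], [-0.3, -1.7], [1.9, 0.7]]
```

```bash
cat >> h.py <<'E'
def st(m=""):
    o=get_obs();print(m,"t%.1f"%o["t"],np.round(o["tcp_pos"],1),np.round(o["ee_rot"],1),"F",np.round(o["wrist_force"],1),"M",np.round(o["moment"],2),"g%.1f %.0f"%(o["grip_width"],o["grip_force"]));return o
E
python3 - <<'E'
from h import *
x,y,yaw=531.3,-309.7,np.degrees(.337)
for z in (160,19.3): 
    q=solve_ik([x,y,z],[180,0,yaw]);print(np.round(q,1))
for a in(110,65,20,-25,-70,155): 
    q=solve_ik([598,-76,160],[180,0,a]);print(a,None if q is None else np.round(q,1))
goto([x,y,160],[180,0,yaw]);st()
grip(55,50)
move_l([x,y,20.3],speed=120);st("down")
grip(10,60);st("gripped")
move_l([x,y,60],speed=80);o=st("lift");wait(.3);st()
for c in("top","side"): cv2.imwrite(f"pics/{c}1.png",get_image(c)[:,:,::-1])
a=cv2.imread("pics/side1.png")[200:340,250:400];b=cv2.imread("pics/top1.png")[170:270,290:440]
cv2.imwrite("pics/l1.png",np.hstack([cv2.resize(a,(400,373)),cv2.resize(b,(400,373))]))
E
```

```text
[-36.8  15.1  97.2  -0.   67.7  33.9]
[-36.8  25.8 100.5  -0.   53.7  33.9]
110 [-13.9  13.7  98.9   0.   67.3 -33.9]
65 [-13.9  13.7  98.9  -0.   67.3  11.1]
20 [-13.9  13.7  98.9  -0.   67.3  56.1]
-25 [-13.9  13.7  98.9  -0.   67.3 101.1]
-70 [-13.9  13.7  98.9  -0.   67.3 146.1]
155 [-13.9  13.7  98.9   0.   67.3 -78.9]
 t4.5 [ 531.7 -309.   160.1] [-180.    -0.    19.4] F [ 0.7  0.  -0.4] M [-0.04  0.01  0.01] g85.5 0
down t6.2 [ 532.2 -310.3   21.4] [ 1.799e+02 -1.000e-01  1.930e+01] F [-0.4 -1.1  0.3] M [-0.   -0.01  0.06] g55.1 0
gripped t6.6 [ 532.  -310.2   21.4] [ 1.799e+02 -1.000e-01  1.930e+01] F [-1.1 -0.4  3.8] M [-0.    0.08 -0.03] g24.7 60
lift t7.2 [ 531.3 -309.7   60.3] [180.   -0.   19.3] F [-0.5  0.5 -4.1] M [0.03 0.03 0.03] g25.1 59
 t7.5 [ 530.9 -309.4   59.3] [-179.9    0.    19.3] F [ 0.9 -0.3 -3.8] M [-0.02  0.01  0.02] g24.9 59
```

View pics/l1.png

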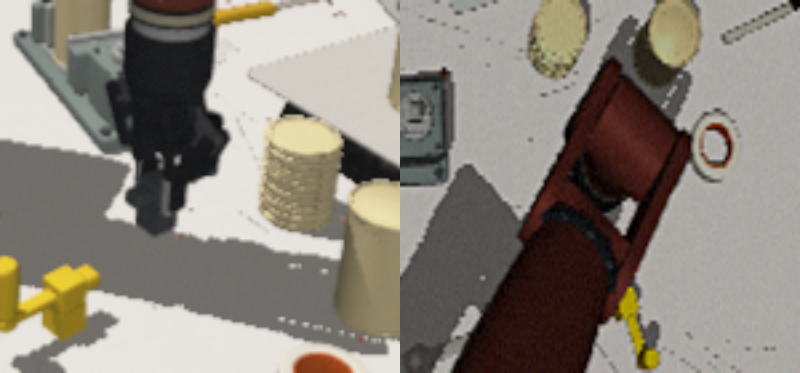

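The crank is pinched and lifted: the side view shows its hub under the fingers at about (309,280), and the load reads 3.8 N. Next I'll hover over the shaft and compare hub and shaft in the side camera.

```bash
python3 - <<'E'
from h import *
yaw=90
move_l([531,-309,185],speed=250)
goto([598,-76,185],[180,0,yaw]);st()
move_l([598,-76,155],speed=100);wait(.3);st()
cv2.imwrite("pics/side2.png",get_image("side")[:,:,::-1])
x0,y0=270,180
a=cv2.imread("pics/side2.png")[y0:y0+60,x0:x0+60];b=cv2.imread("pics/side0.png")[y0:y0+60,x0:x0+60]
s=cv2.resize(np.hstack([a,b]),None,fx=6.6,fy=6.6,interpolation=cv2.INTER_CUBIC)
cv2.imwrite("pics/l2.png",cv2.convertScaleAbs(s,alpha=1.6))
# predictions
R=(np.radians(yaw))
print("hub bottom corners", np.round((proj("side",place([box(-13,13,-13,13,0,50)],598,-76,R,155-20.3)[0])-[x0,y0])*6.6).tolist())
print("shaft", np.round((proj("side",np.array([[598,-76,123],[598,-76,100]]))-[x0-60,y0])*6.6).tolist())
E
```

```text
t9.3 [597.  -76.5 183.2] [-179.8    0.    89.9] F [-0.1 -0.7 -3.2] M [-0.04  0.01  0.01] g25.7 59
 t10.0 [598.6 -76.1 155.9] [179.9   0.   90. ] F [-0.3 -0.  -2.7] M [-0.02 -0.03  0.05] g24.9 59
hub bottom corners [[240.0, 176.0], [246.0, 67.0], [183.0, 183.0], [188.0, 73.0], [217.0, 152.0], [223.0, 45.0], [161.0, 159.0], [166.0, 51.0]]
shaft [[595.0, 192.0], [593.0, 240.0]]
```

View pics/l2.png

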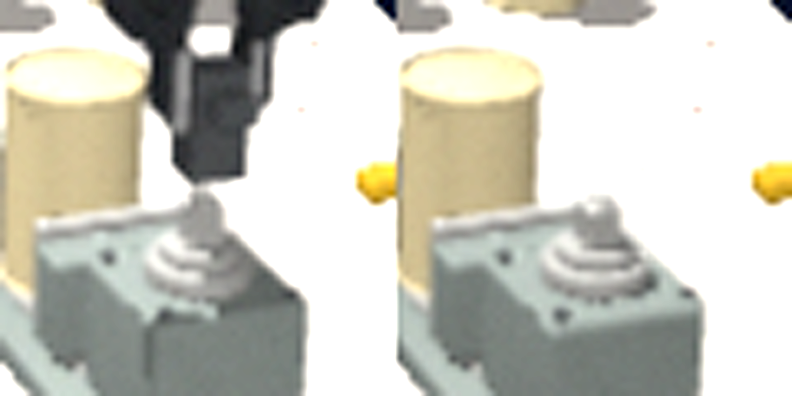

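Side view: the hub's underside is centred at about column 208 of the crop and the shaft at about 205. They are in line to within 1–2 mm, so I'll feel my way down.

```bash
cat >> h.py <<'E'
def force(n=3):
    f=[]
    for _ in range(n): wait(.02);f.append(np.r_[get_obs()["wrist_force"],get_obs()["moment"]])
    return np.mean(f,0)
def press(x,y,z,zmin,f0,lim=6,step=.7):
    while z>zmin:
        z-=step;move_l([x,y,z],speed=25);f=force()-f0
        if f[2]>lim: break
    return z,f
E
python3 - <<'E'
from h import *
f0=force(8);print(np.round(f0,2))
move_l([598,-76,146],speed=60)
z,f=press(598,-76,146,134,f0)
o=st("z%.1f"%z);print(np.round(f,2));np.save("f0.npy",f0)
E
```

```text
[ 0.32 -0.28 -3.04 -0.01 -0.01 -0.01]
z139.0 t13.5 [598.4 -75.8 140.2] [180.  -0.  90.] F [-2.7  2.6  5.7] M [ 0.51  0.36 -0.01] g25.0 60
[-2.44  3.05  8.42  0.5   0.35  0.01]
```

```bash
python3 - <<'E'
from h import *
f0=np.load("f0.npy");x,y,z,yaw=597.3,-75.2,139.3,90.
for i in range(17):
    move_l([x,y,z],[180,0,yaw],speed=20);f=force()-f0
    k=0
    while f[2]<4 and z>131 and k<10:
        z-=.5;k+=1;move_l([x,y,z],speed=25);f=force()-f0
    while f[2]>11: z+=.4;move_l([x,y,z],speed=25);f=force()-f0
    print("yaw%.0f z%.1f xy %.1f %.1f"%(yaw,z,x,y),np.round(f,2),"t%.1f"%get_obs()["t"])
    if z<135.5: break
    x+=np.clip(.15*f[0],-.6,.6);y+=np.clip(.15*f[1],-.6,.6)
    yaw-=6
st()
E
```

```text
yaw90 z139.3 xy 597.3 -75.2 [ 0.21  0.93  7.26  0.17 -0.09  0.  ] t13.8
yaw84 z139.3 xy 597.3 -75.1 [-0.79  0.82  8.33  0.09 -0.02 -0.02] t14.1
yaw78 z139.3 xy 597.2 -74.9 [-0.81  0.85  8.85  0.15 -0.01 -0.04] t14.4
yaw72 z139.3 xy 597.1 -74.8 [-1.28  0.55  9.28  0.1   0.07 -0.03] t14.7
yaw66 z139.3 xy 596.9 -74.7 [-0.36  0.97  8.78  0.13  0.01 -0.02] t15.0
yaw60 z139.3 xy 596.8 -74.6 [-0.22  0.65  9.4   0.13  0.02  0.01] t15.3
yaw54 z139.3 xy 596.8 -74.5 [ 0.29  0.87  9.27  0.1  -0.02 -0.01] t15.6
yaw48 z139.3 xy 596.9 -74.4 [-0.64  1.18  8.98  0.09 -0.04  0.  ] t15.9
yaw42 z139.3 xy 596.8 -74.2 [-0.01  0.37  8.65  0.09 -0.14  0.02] t16.3
yaw36 z139.3 xy 596.8 -74.1 [ 0.31  0.4   8.27  0.09 -0.17  0.03] t16.6
yaw30 z139.3 xy 596.8 -74.1 [ 1.14  0.34  8.72  0.02 -0.24 -0.  ] t16.9
yaw24 z139.3 xy 597.0 -74.0 [ 1.03  0.14  8.12 -0.03 -0.33  0.01] t17.2
yaw18 z139.3 xy 597.1 -74.0 [ 1.89 -0.01  7.82 -0.1  -0.52  0.01] t17.5
yaw12 z139.3 xy 597.4 -74.0 [ 1.75 -0.08  8.23 -0.17 -0.5   0.04] t17.8
yaw6 z139.3 xy 597.7 -74.0 [ 2.56 -0.73  8.23 -0.23 -0.56  0.01] t18.1
yaw0 z139.3 xy 598.1 -74.1 [ 2.31 -1.17  8.24 -0.3  -0.5   0.01] t18.4
yaw-6 z139.3 xy 598.4 -74.3 [ 2.35 -1.07  8.63 -0.37 -0.51  0.04] t18.7
 t18.7 [599.1 -74.9 139.8] [ 1.799e+02 -1.000e-01 -5.500e+00] F [ 2.7 -1.3  5.9] M [-0.39 -0.53  0.01] g25.1 60
```

No drop through a full quarter turn, and the side force follows the crank's angle. So the hub sits off-centre in the fingers. I'll probe the socket against the cone sideways at two angles to get both the shaft axis and the in-hand offset.

```bash
cat >> h.py <<'E'
def edge(p,d,z,fr,st_=.5,lim=2.2,n=9):
    p=np.array(p,float);d=np.array(d,float);prev=0
    for i in range(n):
        p=p+d*st_;move_l([p[0],p[1],z],speed=25);f=-(force(3)-fr)[:2]@d
        if f>lim: break
        prev=f
    return p,f
def centre(p,yaw,z):
    p=np.array(p,float)
    move_l([p[0],p[1],z],[180,0,yaw],speed=60);fr=force(5);print("ref",np.round(fr,1))
    R=Ro.from_euler("z",yaw,degrees=True).as_matrix()[:2,:2]
    for ax in(0,1):
        e=[]
        for s in(1,-1):
            q,f=edge(p,s*R[:,ax],z,fr);e.append(q);print("ax",ax,s,np.round(q,2),"f%.1f"%f);move_l([p[0],p[1],z],speed=60)
        p=p+((e[0]+e[1])/2-p)@R[:,ax]*R[:,ax]
        move_l([p[0],p[1],z],speed=60)
    print("centre yaw",yaw,np.round(p,2),"t%.1f"%get_obs()["t"]);return p
E
python3 - <<'E'
from h import *
move_l([598.4,-74.3,142.5],speed=30);print(np.round(force(5)-np.load("f0.npy"),2))
p=centre((598.4,-74.3),0,141.3)
E
```

```text
[ 1.56 -1.16  3.37 -0.25 -0.36  0.  ]
ref [ 1.2 -2.1  0.1 -0.4 -0.2  0. ]
ax 0 1 [599.4 -74.3] f3.4
ax 0 -1 [596.4 -74.3] f2.4
ax 1 1 [597.9 -72.8] f2.8
ax 1 -1 [597.9 -75.3] f3.4
centre yaw 0 [597.9  -74.05] t24.2
```

```bash
python3 - <<'E'
from h import *
move_l([597.9,-74.05,149],speed=60);wait(.2);f0=force(8);print(np.round(f0,2));np.save("f00.npy",f0)
cv2.imwrite("pics/side3.png",get_image("side")[:,:,::-1])
for z in(146,145,144,143,142,141,140):
    move_l([597.9,-74.05,z],speed=30);f=force(4)-f0
    print(z,np.round(f,2),np.round(np.mean([get_obs()["tcp_pos"] for _ in range(4)],0),1))
    if f[2]>9:break
cv2.imwrite("pics/side4.png",get_image("side")[:,:,::-1])
x0,y0=270,180
s=cv2.resize(np.hstack([cv2.imread(f"pics/side{i}.png")[y0:y0+60,x0:x0+60] for i in(3,4)]),None,fx=6.6,fy=6.6,interpolation=cv2.INTER_CUBIC)
cv2.imwrite("pics/l3.png",cv2.convertScaleAbs(s,alpha=2))
E
```

```text
[-0.2   0.07 -3.18 -0.01  0.02 -0.  ]
146 [ 0.13  0.07  0.05  0.   -0.02  0.01] [597.7 -74.  145.7]
145 [ 0.21 -0.18  0.06  0.01 -0.01  0.01] [597.9 -74.  145. ]
144 [ 0.51  0.43 -0.17  0.01 -0.01  0.02] [597.9 -74.  144. ]
143 [ 0.03 -0.67  0.35  0.02 -0.02  0.01] [597.9 -74.  142.9]
142 [ 0.37 -0.29 -0.08 -0.01 -0.03  0.  ] [597.9 -74.1 142. ]
141 [ 0.25 -1.03  0.42 -0.16 -0.04 -0.02] [598.1 -74.2 141.2]
140 [ 0.18 -1.56  3.39 -0.33  0.01  0.04] [598.4 -74.4 140.5]
```

View pics/l3.png

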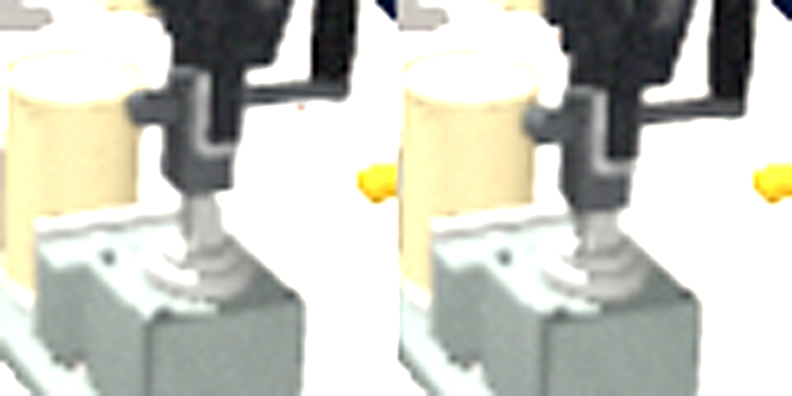

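Hub and shaft are well in line, and the crank is upright in the fingers. First contact is now at 141 with a pull in −y. I'll repeat the sideways probe with a clean, contact-free reference.

```bash
python3 - <<'E'
from h import *
fr=np.load("f00.npy")[:]
def cen(p,z,yaw=0):
    p=np.array(p,float)
    for ax in(0,1):
        d=np.eye(2)[ax];e=[]
        for s in(1,-1):
            q=p+s*d*1.2; move_l([*q,z],speed=60)
            q,f=edge(q,s*d,z,fr,.6,2.0,6);o=np.mean([get_obs()["tcp_pos"] for _ in range(4)],0)
            e.append(o[ax]);print(ax,s,np.round(q,2),np.round(o,2),"f%.1f"%f)
            move_l([*(p),z],speed=60)
        p[ax]=np.mean(e)
    move_l([*p,z],speed=60);print("c",yaw,np.round(p,2),np.round(force(4)-fr,1),"t%.1f"%get_obs()["t"]);return p
p=cen((597.9,-74.8),142.)
np.save("c0.npy",p)
E
```

```text
0 1 [602.7 -74.8] [602.34 -74.77 141.86] f1.6
0 -1 [596.1 -74.8] [596.72 -74.88 142.35] f2.0
1 1 [599.53 -73.  ] [599.35 -73.47 141.97] f3.0
1 -1 [599.53 -79.6 ] [599.51 -79.11 141.96] f3.0
c 0 [599.53 -76.29] [-0.3 -0.4 -0.6  0.  -0.   0. ] t33.6
```

```bash
cat > search.py <<'E'
from h import *
def run(c,d,yaws,z,f0):
    for yaw in yaws:
        a=np.radians(yaw);R=np.array([[np.cos(a),-np.sin(a)],[np.sin(a),np.cos(a)]])
        p=c-R@d;move_l([*p,z],[180,0,yaw],speed=25);f=force(2)-f0;k=0
        while f[2]<4 and z>133 and k<14:
            z-=.6;k+=1;move_l([*p,z],speed=30);f=force(2)-f0
        while f[2]>10: z+=.4;move_l([*p,z],speed=25);f=force(2)-f0
        print("yaw%.0f z%.1f p %.1f %.1f"%(yaw,z,*p),np.round(f,1),"t%.1f"%get_obs()["t"],flush=True)
        if z<135.5: break
        c=c+np.clip(.15*f[:2]*(np.abs(f[:2])>.5),-.4,.4)
    return c,z,yaw
E
python3 - <<'E'
from search import *
c0=np.load("c0.npy");d=np.array([-1.2,0.])
c,z,yaw=run(c0+d,d,range(0,51,5),140.5,np.load("f00.npy"))
np.save("c.npy",c);st()
E
```

```text
yaw0 z132.7 p 599.5 -76.3 [-0.  -0.2 -0.3 -0.  -0.  -0. ] t37.6
 t37.6 [599.5 -76.3 132.7] [-180.    0.   -0.] F [-0.8 -0.3 -2.7] M [-0.07  0.02 -0.  ] g25.2 60
```

At yaw 0, properly centred, the socket slipped freely down over the shaft. Now I'll lower it to the shoulder and let go.

```bash
python3 - <<'E'
from search import *
f0=np.load("f00.npy");p=np.load("c0.npy");z=132.7
while z>116:
    z-=1.0 if z>122.5 else .5
    move_l([*p,z],speed=40);f=force(2)-f0
    if np.abs(f[:2]).max()>2: p=p+np.clip(.1*f[:2],-.3,.3)
    if z<124 or f[2]>3: print("z%.1f"%z,np.round(p,1),np.round(f,1))
    if f[2]>7:break
st("home?")
grip(45);f=force(3);st("open")
E
```

```text
z123.7 [599.5 -76.3] [ 0.7 -0.2 -0.1 -0.  -0.   0. ]
z122.7 [599.5 -76.3] [ 0.2 -0.4  0.5  0.   0.   0. ]
z121.7 [599.5 -76.3] [ 0.2 -0.2 -0.2 -0.  -0.  -0. ]
z121.2 [599.5 -76.3] [-0.5 -0.2  0.9 -0.   0.   0. ]
z120.7 [599.3 -76.2] [-2.2  0.6  5.1  0.1  0.4  0. ]
z120.2 [599.  -76.2] [-2.9  0.8  8.5  0.1  0.5 -0. ]
home? t41.6 [599.7 -76.3 121.4] [180.  -0.   0.] F [-2.7  0.6  5.9] M [ 0.07  0.55 -0.04] g25.2 61
open t42.0 [599.3 -76.3 119.9] [-180.   -0.   -0.] F [ 0.7 -0.2  0.7] M [0.03 0.02 0.01] g45.3 0
```

```bash
cat > wind.py <<'E'
from h import *
def wind(c,th,steps,dth,f0,speed,lim=99,r=60,zc=150.5,log=1):
    out=[]
    for i in range(steps):
        th-=dth;a=np.radians(th);u=np.array([np.cos(a),np.sin(a)]);d=np.array([np.sin(a),-np.cos(a)])
        move_l([*(c+r*u),zc],speed=speed)
        os_=[get_obs() for _ in range(3)];F=np.mean([o["wrist_force"] for o in os_],0)-f0[:3]
        ft,fr=-F[:2]@d,F[:2]@u
        lag=(np.mean([o["tcp_pos"] for o in os_],0)[:2]-c-r*u)@d
        out.append((th,ft,fr,F[2],lag))
        if i%log==0: print("th%.0f ft%.1f fr%.1f fz%.1f lag%.2f"%out[-1],"t%.1f"%os_[-1]["t"],flush=True)
        if ft>lim: break
    return th,np.array(out)
E
python3 - <<'E'
from wind import *
c=np.array([598.5,-76.2])
move_l([599.3,-76.2,208],speed=250)
move_l([c[0]+60,c[1],208],speed=200);move_l([c[0]+60,c[1],150.5],speed=150)
f0=force(5);grip(10,40);f=force(3)-f0;st("grip");print(np.round(f,1));np.save("fw.npy",f0)
th,o=wind(c,0,24,15,f0,90)
# centre estimate from radial force: fr = a + bx cos + by sin
a=np.radians(o[4:,0]);A=np.c_[np.ones(len(a)),np.cos(a),np.sin(a)];print(np.linalg.lstsq(A,o[4:,2],rcond=None)[0],"ft mean/sd",o[4:,1].mean(),o[4:,1].std())
E
```

```text
grip t43.9 [659.8 -76.4 152.2] [180.   -0.2   0. ] F [ 0.6 -0.1  3.1] M [ 0.05 -0.1   0.03] g21.3 39
[ 0.7 -0.3  3.   0.1 -0.1  0. ]
th-15 ft3.4 fr0.5 fz4.5 lag-0.25 t44.2
th-30 ft2.6 fr0.5 fz6.2 lag-0.57 t44.6
th-45 ft3.3 fr-0.3 fz5.4 lag-0.84 t44.9
th-60 ft3.4 fr-1.0 fz5.0 lag-1.13 t45.2
th-75 ft3.4 fr-0.6 fz5.1 lag-1.42 t45.5
th-90 ft2.9 fr-2.1 fz5.6 lag-1.62 t45.9
th-105 ft3.7 fr-1.6 fz5.9 lag-1.81 t46.2
th-120 ft2.9 fr-2.2 fz5.1 lag-1.98 t46.5
th-135 ft2.8 fr-2.1 fz4.3 lag-2.12 t46.8
th-150 ft2.9 fr-1.7 fz4.2 lag-2.31 t47.2
th-165 ft3.1 fr-0.7 fz6.2 lag-2.45 t47.5
th-180 ft3.7 fr0.0 fz7.4 lag-2.50 t47.8
th-195 ft3.2 fr1.3 fz9.3 lag-2.45 t48.1
th-210 ft3.9 fr1.9 fz12.0 lag-2.29 t48.5
th-225 ft3.3 fr2.4 fz13.0 lag-2.02 t48.8
th-240 ft4.4 fr3.5 fz11.3 lag-1.69 t49.1
th-255 ft3.7 fr2.9 fz12.1 lag-1.36 t49.4
th-270 ft4.2 fr4.9 fz11.6 lag-1.06 t49.8
th-285 ft3.0 fr4.0 fz11.7 lag-0.89 t50.1
th-300 ft3.5 fr3.4 fz9.8 lag-0.78 t50.4
th-315 ft4.3 fr4.3 fz9.1 lag-0.69 t50.7
th-330 ft4.4 fr3.9 fz7.6 lag-0.68 t51.1
th-345 ft3.7 fr3.4 fz7.6 lag-0.65 t51.4
th-360 ft3.7 fr3.3 fz7.0 lag-0.64 t51.7
[1.28148119 1.35415141 2.87023071] ft mean/sd 3.5407386583982 0.5020886922103314
```

```bash
python3 - <<'E'
from wind import *
c=np.array([598.8,-75.7]);f0=np.load("fw.npy")
th,o=wind(c,-360,27,20,f0,150,lim=5.4,zc=151.2)
np.save("th.npy",th);f=force(3)-f0;st();print(f[:3])
E
```

```text
th-380 ft3.2 fr2.1 fz5.8 lag0.12 t52.0
th-400 ft2.9 fr1.7 fz5.0 lag0.26 t52.3
th-420 ft2.8 fr0.2 fz6.5 lag0.23 t52.6
th-440 ft1.9 fr-0.0 fz6.2 lag0.05 t52.9
th-460 ft1.7 fr0.8 fz7.0 lag-0.10 t53.2
th-480 ft2.1 fr-1.2 fz6.5 lag-0.34 t53.5
th-500 ft2.1 fr-0.5 fz5.8 lag-0.63 t53.7
th-520 ft2.3 fr0.2 fz6.5 lag-1.17 t54.0
th-540 ft3.5 fr0.0 fz6.0 lag-1.91 t54.3
th-560 ft4.9 fr-0.2 fz7.7 lag-2.57 t54.6
th-580 ft7.5 fr0.6 fz10.4 lag-3.08 t54.9
 t55.0 [551.  -39.7 151.7] [1.797e+02 4.000e-01 1.000e-01] F [-4.3 -4.4 10.6] M [-1.1   0.5   0.02] g20.7 41
[-4.30487997 -4.74869151 10.33591785]
```

From about −527° the force rose steadily, to roughly 4 N above running free. That is about 50° past first pinch, or about 90 N, so I'll stop, release straight up and check.

```bash
python3 - <<'E'
from h import *
o=st();p=np.array(o["tcp_pos"])
grip(42);st("open");c=np.array([598.8,-75.7]);a=np.radians(-580)
x,y=c+60*np.array([np.cos(a),np.sin(a)])
move_l([x,y,215],speed=150);st("up")
move_l([x-150,y+60,290],speed=250);st("clear")
for k in("side","top"): cv2.imwrite(f"pics/{k}9.png",get_image(k)[:,:,::-1])
a=cv2.imread("pics/side9.png")[170:270,240:350];b=cv2.imread("pics/top9.png")[160:260,220:330]
cv2.imwrite("pics/l9.png",cv2.convertScaleAbs(cv2.resize(np.hstack([a,b]),None,fx=3.6,fy=3.6,interpolation=cv2.INTER_CUBIC),alpha=1.6))
E
```

```text
t55.0 [551.  -39.7 151.7] [1.797e+02 4.000e-01 1.000e-01] F [-4.3 -4.4 10.6] M [-1.1   0.5   0.02] g20.7 41
open t55.3 [551.2 -36.9 149.4] [-180.     0.3    0. ] F [-0.   0.5  0.2] M [0.04 0.   0.05] g41.4 0
up t55.9 [552.5 -37.  214.6] [-180.    0.    0.] F [-0.2  0.5 -0.2] M [-0.07  0.03 -0.01] g41.8 0
clear t56.7 [402.9  22.7 289. ] [ 1.8e+02  1.0e-01 -0.0e+00] F [-0.9  0.3  0. ] M [ 0.03 -0.01 -0.03] g42.6 0
```

View pics/l9.png

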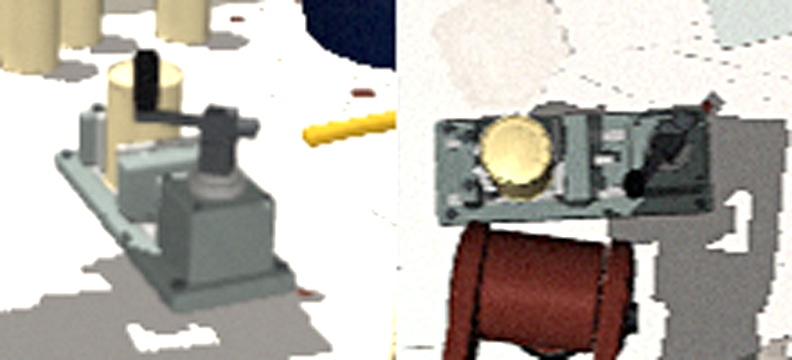

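The crank sits on the shaft's shoulder with the grip at (635,182) in the top half of the crop. The can stands upright between the jaws and the arm is clear.

```bash
python3 -c "
from station import *
print(sign_off())"
```

```text
the job is handed in; nothing more can be done
None
```

I handed the job in at about 57 s: the crank is seated on the shaft and wound about 1.6 turns clockwise, the can stands upright in the jaws at an estimated 90 N squeeze (worked out from grip force and angle, not measured directly), and the arm is clear; no verdict came back.

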